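# Switch over an interlocked gas box

## Robot

A 6-joint arm with a two-finger parallel gripper is mounted at the origin on the work surface. World frame = base frame: x ahead of the robot, y to its left, z up, the work surface at z = 0. Lengths are in mm, angles in rad, forces in N, time in s.
With the tool pointing down it reaches from about 425 to 950 mm from the base axis. Payload 14.7 kg.
Tool frame: the origin (TCP) lies midway between the tips of the shut fingers; the grasp point (between the pads) lies 19 mm behind it; z points along the fingers, y is the line along which they close (so a half turn about z gives the same grasp; the last joint's range is limited). The gripper opens to 85 mm and grips with 20 to 120 N. Pads are 22 mm wide; open, the fingers measure 114 mm over their backs; the gripper's body (76 mm by 85 mm) begins 54 mm behind the grasp point. The pads swing forward as they close: fully open they stand 13 mm farther back than shut.
Start: joints at [1.054, 0.48, 1.596, -0, 1.065, -0.047], TCP at [294.236, 579.584, 231.297] pointing down, gripper open.
Joint ranges: [-2.75, 2.75], [-0.82, 2.05], [0.23, 2.67], [-1.56, 4.7], [0.09, 2.69], [-2.92, 2.92]. Speed limits (rad/s): [1.89, 1.89, 2.39, 3.01, 3.01, 3.01].

## Interface

Orientations are given as a unit quaternion [x, y, z, w].
In Python, from bench import get_state, read_camera, camera_model, sign_off gives the robot as it stands. The module is installed in compiled form; this text tells all that it offers.
- The arm moves only by the tool arm_command, never from a script. Its argument "deltas" is a list of rows, each a list of 5 numbers: the shift along the tool's x, y, z in units of 40 mm (1.0 is 40 mm), then the turn about the tool's z in degrees, then the opening, from -1 (shut) to 1 (fully open). A call has 1 to 20 rows; each row shifts and turns the commanded pose from where the row before left it, along the tool's axes as they then stand; what a row does not reach is not made up. A row lasts 1/12 s, in which the tool goes at most 41.7 mm and 7.16 degrees, less where a joint would pass 70% of its speed; a pose out of reach is approached as far as the arm can. A call is refused whole if a number of a shift passes 1 or a number of a turn 7.16, either way. A call with a gripper value outside its range is refused whole. The fingers move at their own pace and stop on an object; the grip force is fixed at half the most. Time passes only in rows, so rows that do not move let the fingers close. It gives the time, the measured TCP pose, the force, the opening and the grip force at its end, in the units of the state.
- get_state(): the state, without advancing time (a new reading comes with each control period).
- read_camera(name): name is "scene" or "top"; returns the picture (480x640x3 uint8, red, green, blue); there is no depth.
- camera_model(name): a dict with "K" (3x3 intrinsics, pixels), "eye" and "rotation" of the camera in the world. Camera axes: x right, y down, z forward; pixel columns grow to the right and rows downward; lengths in mm; the calibration is good to about 2 mm. A picture is of the moment at which its call begins. camera_model takes no time and is no camera call.
- sign_off(): hands the job in; it is judged then, once.
The state is a dict: "time": time; "joints": joint angles; "joint_vel": joint speeds; "joint_torque": joint torques, N m; "eef_pos": TCP position; "tool_rot": TCP orientation; "wrist_force": force on the tool from outside, world axes, zero at the start; "ft_torque": the same for the moment, N m; "width": opening from 0.0 (shut) to 1.0 (fully open); "gripper_force": force on a finger pad.
Only numpy, scipy, OpenCV 4.12 (cv2) and the standard library are available. Lean on these libraries where they do the work, as an engineer would, in place of code of your own. Each camera call takes 0.05 s, during which the arm holds its last target. There are 200 camera calls.

## Task

Switch the gas box on the bench to its other line: swing the isolating lever counter-clockwise fully home against its internal stop, which frees the interlocked selector knob, then turn the selector counter-clockwise all the way to its own stop and let go. Go by feel and force neither of them, neither against a stop nor the selector against the interlock, and leave the bottles and other things on and around the box where they stand.

Things in the scene. Friction and masses are not known exactly. Their poses are not given: they have to be found in the camera images.
- housing: Gas switching box, beige metal, 220 (x) x 300 (y) x 65 (z) mm, fixed. Origin: centre of underside; -x side faces the robot. Vertical axes: isolator at (0, -65) mm, selector at (0, +65) mm. Hidden inside: two hard stops and the interlock: a cam blocks the selector (0.06 rad of play) until the isolator is against its stop, within 0.04 rad (3 mm at its grip); the turned selector traps the isolator.
- isolator: Isolating lever: dark hub, flat steel arm 16 mm wide (78 to 86 mm above the bench) along its own -x, upright round black grip at the end. Origin on its axis, 65 mm above the bench. Angle = its yaw minus housing yaw; starts at -0.1 to 0.3 rad, swings counter-clockwise from above (yaw grows). It was clamped on by hand, so its hard stop comes anywhere from 1.2 to 1.8 rad and can only be felt.
- isolator_grip (a point): Centre of the lever's upright round grip (20 mm diameter, 86 to 124 mm above the bench), 80 mm from the isolator's axis, 110 mm above the bench. The lever turns with even friction (0.2 N m, 2.5 N here) and stays where left. More than 35 N on the stop inside, 50 mm from the axis (about 24 N of push here), is forcing it.
- selector: Selector knob: black round skirt, 54 mm diameter, with a bar handle 52 x 16 mm, flat sides 77 to 105 mm above the bench, white mark at one end. Origin on its axis, 65 mm above the bench. Bar along its own x, mark at -x. Angle = its yaw minus housing yaw: 0 at start; freed, it turns counter-clockwise from above (yaw grows) to a hard stop at 1.2 rad and stays where left.
- selector_grip (a point): On the selector's axis, middle of its bar handle, 95 mm above the bench, 10 mm below the bar's top. The knob turns with even friction (0.1 N m). Forcing it is more than 15 N on the interlock, 85 mm from the axis (about 1.3 N m at the knob), or 35 N on its stop, 45 mm from the axis (about 1.6 N m).
- vial: Small clear vial with a blue cap, 22 mm diameter, 40 mm tall, standing on the box's far part; origin under its centre. Leave it.
- small_bottle: Small amber bottle, 30 mm diameter, 55 mm tall, standing on the box's far part; origin under its centre. Leave it.
- amber_bottle: Amber bottle, 72 mm diameter, 150 mm tall, on the bench to the left (+y); origin under its centre. Leave it.
- septa_jar: Jar with a white lid, 50 mm diameter, 55 mm tall, on the bench to the left (+y); origin under its centre. Leave it.
- wrench: Steel spanner lying on the bench to the right (-y), origin at the underside of its middle. Leave it.
- mouse: Round-backed black computer mouse, 66 mm across, 32 mm high, on a mat to the right (-y); origin under its centre. Leave it.
- column_box: Flat cardboard box 50 x 110 x 30 mm on the bench to the left (+y), far side; origin under its centre. Leave it.

How it is judged:
By the outcome, as a careful person would: the job done as asked, in the order asked, and still so for the second after the job is handed in, with the robot touching nothing.
It also fails if it takes over 64 s, if anything falls off the work surface, if the arm or the gripper's body presses on something with over 40 N, if the wrist force passes 120 N, or if a joint passes its speed limit or range.

## Working session

There is one attempt and no reset: what is moved stays moved. The work goes in short steps, Python scripts to look and compute and a tool call to move; the robot and the scene stay as the last step left them, time stands still between calls to the robot, and variables do not carry over. Pictures are saved under pics/ and viewed, at most 10 in all, crops included, and the job is handed in when it is done.

Besides the shell and the picture viewer there is one more tool, called after "Emit:" as name(argument=value, ...) on one line, values as JSON. arm_command: Moves the arm, as the interface text tells. Its arguments: {"type":"object","properties":{"deltas":{"type":"array"}},"required":["deltas"]}

```bash
mkdir -p pics; python3 - <<'E'
from bench import *
import cv2
for n in("scene","top"):
    cv2.imwrite(f"pics/{n}0.png",read_camera(n)[:,:,::-1]); m=camera_model(n); print(n,m)
s=get_state();print(s)
E
```

```text
scene {'K': array([[478.03787926,   0.        , 329.36225232],
       [  0.        , 478.03787926, 233.07674383],
       [  0.        ,   0.        ,   1.        ]]), 'eye': array([1095.01729109,  500.50934952,  859.3892551 ]), 'rotation': array([ 0.35267496,  0.84838114, -0.36441727, -0.15188767])}
top {'K': array([[613.00450639,   0.        , 325.54365692],
       [  0.        , 613.00450639, 234.57049902],
       [  0.        ,   0.        ,   1.        ]]), 'eye': array([ 223.56620152,  -56.92611679, 1803.42929142]), 'rotation': array([ 0.71320008, -0.69584311,  0.06097796, -0.05856364])}
{'time': 0.1, 'joints': array([ 1.05438678e+00,  4.80724956e-01,  1.59683794e+00, -2.17774088e-05,
        1.06507564e+00, -4.66105173e-02]), 'joint_vel': array([-8.08476448e-05,  1.07086092e-04, -2.38904975e-03,  5.89338148e-04,
       -2.22484469e-03, -1.02612801e-03]), 'joint_torque': array([ 9.05969737e-04, -9.52260160e+01, -4.31035888e+01,  1.38166874e-04,
        5.26072123e-03,  4.00512562e-06]), 'eef_pos': array([294.06856847, 579.25635814, 230.75512831]), 'tool_rot': array([ 2.32740093e-01,  9.72538830e-01, -5.04999913e-04, -1.36127720e-04]), 'wrist_force': array([0.26797196, 0.9588258 , 0.77427714]), 'ft_torque': array([-0.00139559, -0.04765319,  0.02335397]), 'gripper_force': 0.0, 'width': 0.9958405426234358}
```

View pics/top0.png

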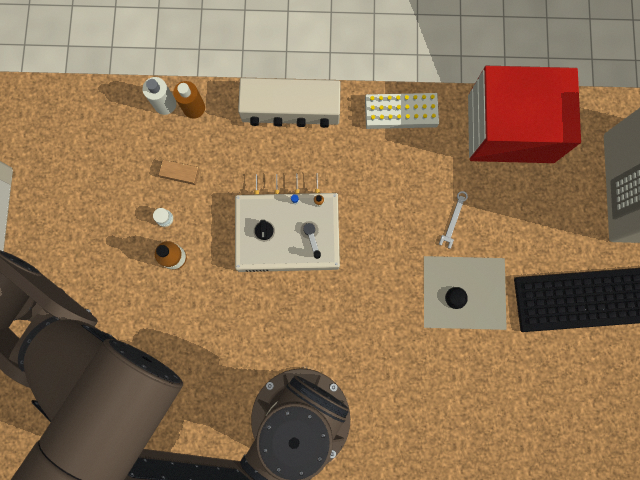

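View pics/scene0.png

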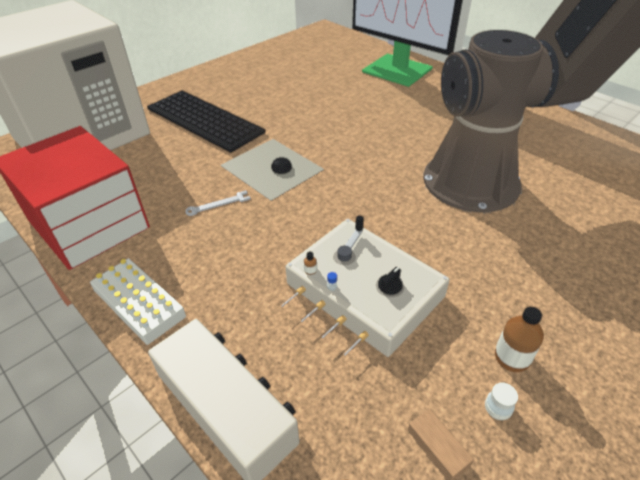

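The top view shows the box at about cols 236–339, rows 195–269, the knob at (264,231), the lever hub at (309,229) and the grip at (317,254). In the scene view the knob is at (391,284), the hub at (345,254) and the grip at (360,223).

```bash
cat > h.py <<'E'
import numpy as np, cv2
from bench import *
from scipy.spatial.transform import Rotation as R
def ray(n,p):
    m=camera_model(n); q=m['rotation']
    Rm=R.from_quat(q).as_matrix() if np.size(q)==4 else q
    d=Rm@np.linalg.inv(m['K'])@[p[0],p[1],1]; return np.array(m['eye']),d
def plane(n,p,z):
    e,d=ray(n,p); return e+d*(z-e[2])/d[2]
def tri(pt,ps):
    e1,d1=ray('top',pt);e2,d2=ray('scene',ps)
    d1/=np.linalg.norm(d1);d2/=np.linalg.norm(d2)
    t=np.linalg.lstsq(np.c_[d1,-d2],e2-e1,rcond=None)[0]
    a,b=e1+d1*t[0],e2+d2*t[1]; return (a+b)/2,np.linalg.norm(a-b)
def blobs(im,box,thr=45,amin=15):
    x0,y0,x1,y1=box; g=im[y0:y1,x0:x1].max(2)
    n,l,s,c=cv2.connectedComponentsWithStats((g<thr).astype(np.uint8))
    return [(s[i,4],s[i,:4]+[x0,y0,0,0],c[i]+[x0,y0]) for i in range(1,n) if s[i,4]>=amin]
E
python3 - <<'E'
from h import *
t=read_camera('top');s=read_camera('scene')
np.set_printoptions(precision=1,suppress=True)
for b in blobs(t,(240,200,335,265)):print('top',b)
for b in blobs(s,(300,205,440,310)):print('scene',b)
# box top outline
hsv=cv2.cvtColor(t,cv2.COLOR_RGB2HSV); m=((hsv[...,1]<60)&(hsv[...,2]>150)).astype(np.uint8)
m[:185]=0;m[280:]=0;m[:,:225]=0;m[:,350:]=0
c=max(cv2.findContours(m,0,2)[0],key=cv2.contourArea); r=cv2.minAreaRect(c);bp=cv2.boxPoints(r);print(r)
P=np.array([plane('top',p,65)[:2] for p in bp]);print(P,P.mean(0),[np.linalg.norm(P[i]-P[i-1]) for i in range(4)],[np.arctan2(*(P[i]-P[i-1])[::-1]) for i in range(4)])
a=cv2.resize(t[185:280,225:350],None,fx=6,fy=6,interpolation=3)[:, :,::-1]
cv2.imwrite('pics/t1.png',a)
b=cv2.resize(s[205:355,280:450],None,fx=4,fy=4,interpolation=3)[:,:,::-1];cv2.imwrite('pics/s1.png',b)
E
```

```text
top (np.int32(255), array([255, 221,  18,  19]), array([263.6, 230. ]))
top (np.int32(39), array([314, 251,   6,   7]), array([316.6, 254.1]))
scene (np.int32(59), array([357, 217,   5,  13]), array([359., 223.]))
scene (np.int32(18), array([308, 254,   4,   5]), array([309.6, 256.2]))
scene (np.int32(333), array([380, 271,  22,  23]), array([390.7, 283.5]))
((286.7279052734375, 230.91433715820312), (74.2332534790039, 103.1336669921875), 88.68309020996094)
[[ 630.7  208.6]
 [ 645.4  -90.9]
 [ 428.4 -100.3]
 [ 414.3  193.1]] [529.7  52.7] [np.float64(216.98756038449898), np.float64(299.85323367566383), np.float64(217.2793354825401), np.float64(293.71846443366695)] [np.float64(0.07156926244923115), np.float64(-1.5217119847039464), np.float64(-3.0982909120018474), np.float64(1.6187129128493878)]
```

View pics/t1.png

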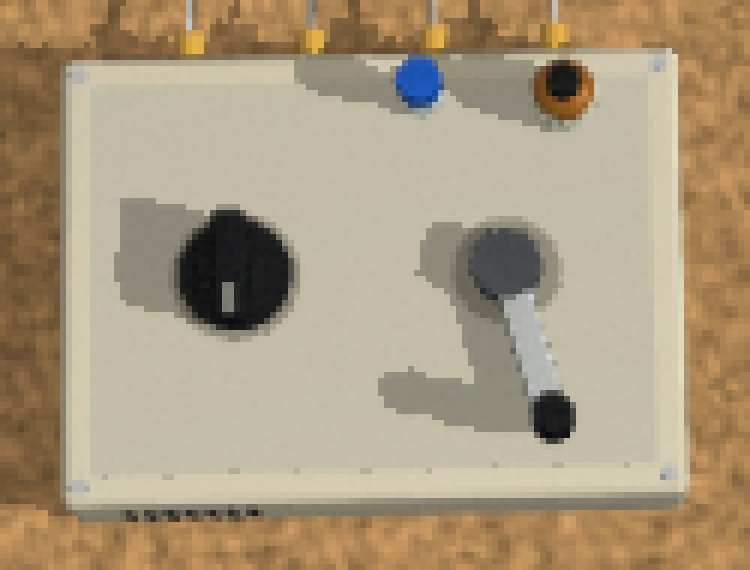

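View pics/s1.png

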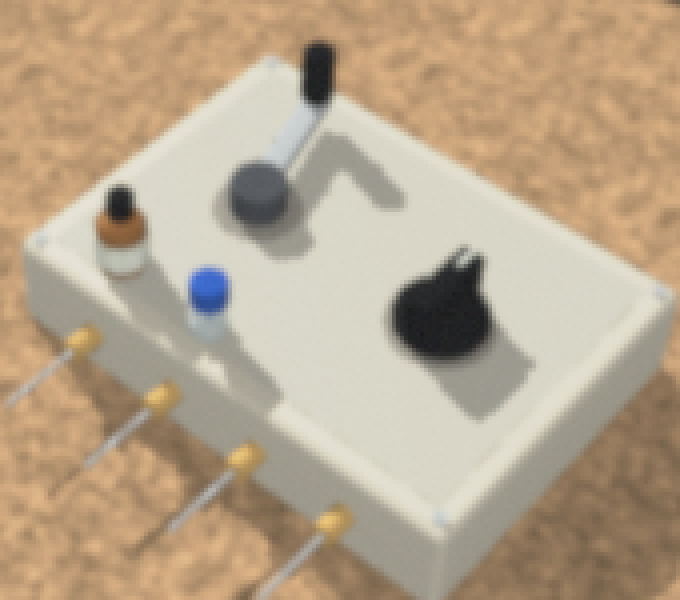

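The crops are clean. The screws give the box corners, with crop pixels mapped back: top TL (237.5,197.3), TR (334.7,195.7), BL (238,266.2), BR (336.5,264). Hub top is at (309.2,228.8) and grip top at (317.2,254.3). The knob's bar points almost straight along the box's x.

```bash
python3 - <<'E'
from h import *
np.set_printoptions(precision=3,suppress=True)
T=lambda x,y:(x/6+225-.4,y/6+185-.4)
S=lambda x,y:(x/4+280-.4,y/4+205-.4)
c=[tri(T(*a),S(*b)) for a,b in [((75,74),(438,520)),((658,64),(42,243)),((669,474),(272,63)),((78,487),(660,293))]]
for x in c:print(x)
C=np.array([x[0][:2] for x in c]);ctr=C.mean(0)
v=(C[0]-C[1]+C[3]-C[2]);yaw=np.arctan2(v[1],v[0])-np.pi/2
w=(C[0]-C[3]+C[1]-C[2]);yaw2=np.arctan2(w[1],w[0])
print('ctr',ctr,'yaw',yaw,yaw2, [np.linalg.norm(C[i]-C[i-1]) for i in range(4)])
hub=tri(T(505,263),S(259,178));print('hub',hub, plane('top',T(505,263),hub[0][2]))
print('griptop',tri(T(553,416),S(320,48)))
print('gripmid scene z110',plane('scene',S(318,75),105), 'top124',plane('top',T(553,416),124))
print('knob blob',tri((263.6,230),(390.7,283.5)),'skirt', plane('top',T(235,272),72))
# bar far end/mark end in top view; mark
print('mark',tri(T(228,296),S(463,258)),'barEnd',plane('top',T(228,213),105), plane('top',T(228,313),105))
k=np.array([[np.cos(yaw),-np.sin(yaw)],[np.sin(yaw),np.cos(yaw)]])
print('iso',ctr+k@[0,-65],'sel',ctr+k@[0,65])
E
```

```text
(array([624.893, 199.923,  66.5  ]), np.float64(0.3280398760985293))
(array([637.191, -80.969,  61.951]), np.float64(2.439311577667167))
(array([436.837, -90.647,  64.98 ]), np.float64(1.9434539266300768))
(array([423.844, 189.941,  64.773]), np.float64(1.7939591789605744))
ctr [530.691  54.562] yaw 0.04501274684636347 0.04893930244284665 [np.float64(201.29676590087823), np.float64(281.16076044859284), np.float64(200.58812947546318), np.float64(280.88924264199864)]
hub (array([532.737, -10.762,  89.3  ]), np.float64(0.9873712386563587)) [533.041 -11.153  89.3  ]
griptop (array([455.644, -35.979, 123.23 ]), np.float64(0.6390330249282378))
gripmid scene z110 [458.148 -33.774 105.   ] top124 [455.729 -36.245 124.   ]
knob blob (array([527.054, 119.943,  73.803]), np.float64(3.559220108161014)) skirt [528.549 118.165  72.   ]
mark (array([511.06 , 117.833, 105.241]), np.float64(0.5326422657171794)) barEnd [550.808 119.275 105.   ] [503.18  117.299 105.   ]
iso [533.616 -10.372] sel [527.766 119.496]
```

Emit:
arm_command(deltas=[[-0.63,-0.57,0,0,0.5],[-0.63,-0.57,0,0,0.5],[-0.63,-0.57,0,0,0.5],[-0.63,-0.57,0,0,0.5],[-0.63,-0.57,0,0,0.5],[-0.63,-0.57,0,0,0.5],[-0.63,-0.57,0,0,0.5],[-0.63,-0.57,0,0,0.5],[-0.63,-0.57,0,0,0.5],[-0.63,-0.57,0,0,0.5],[-0.63,-0.57,0,0,0.5],[-0.63,-0.57,0,0,0.5]])

```text
time: 1.2
eef_pos: [440.2, 197.1, 231.3]
tool_rot: [0.233, 0.973, 0.0, 0.0]
wrist_force: [0.5, -0.3, -0.3]
width: 0.75
gripper_force: 0.0
```

Emit:
arm_command(deltas=[[0,0,0,6.75,0.5],[0,0,0,6.75,0.5],[0,0,0,6.75,0.5],[0,0,0,6.75,0.5],[0,0,0,6.75,0.5],[0,0,0,6.75,0.5],[0,0,0,6.75,0.5],[0,0,0,6.75,0.5],[0,0,0,6.75,0.5],[0,0,0,6.75,0.5],[0,0,0,6.75,0.5],[0,0,0,6.75,0.5],[0,0,0,6.75,0.5],[0,0,0,6.75,0.5],[0,0,0,6.75,0.5],[0,0,0,6.75,0.5],[0,0,0,6.75,0.5],[0,0,0,6.75,0.5],[0,0,0,6.75,0.5],[0,0,0,6.75,0.5]])

```text
time: 2.87
eef_pos: [439.9, 198.7, 231.3]
tool_rot: [0.988, 0.154, -0.0, 0.0]
wrist_force: [0.0, 0.2, 0.0]
width: 0.752
gripper_force: 0.0
```

```bash
cat >> h.py <<'E'
def to(target,yawy=None):
    s=get_state();M=R.from_quat(s['tool_rot']).as_matrix()
    d=M.T@(np.array(target)-s['eef_pos'])/40
    y=np.arctan2(M[1,1],M[0,1]);np.set_printoptions(precision=3,suppress=True)
    print('t',round(s['time'],2),'pos',s['eef_pos'],'yawy',round(y,4),'delta',d,'turn',None if yawy is None else -np.degrees(yawy-y),'F',s['wrist_force'],'Tq',s['ft_torque'],'w',s['width'],'gf',s['gripper_force'],'q6',s['joints'][5])
E
python3 -c "
from h import *
to([456,-36,160],-1.253)"
```

```text
t 2.87 pos [439.946 198.701 231.256] yawy -1.261 delta [-1.406  5.711  1.782] turn -0.4578929507107012 F [0.037 0.166 0.022] Tq [ 0.036 -0.011 -0.027] w 0.7519400086727183 gf 0.0 q6 1.6224120133405247
```

Emit:
arm_command(deltas=[[-0.14,0.57,0.2,0,0],[-0.14,0.57,0.2,0,0],[-0.14,0.57,0.2,0,0],[-0.14,0.57,0.2,0,0],[-0.14,0.57,0.2,0,0],[-0.14,0.57,0.2,0,0],[-0.14,0.57,0.2,0,0],[-0.14,0.57,0.2,0,0],[-0.14,0.57,0.2,0,0],[-0.14,0.57,0.2,0,0],[0,0,0,0,0],[0,0,0,0,0]])

```text
time: 3.87
eef_pos: [457.3, -36.2, 150.9]
tool_rot: [0.988, 0.156, -0.0, -0.0]
wrist_force: [-0.1, -0.2, 0.1]
width: 0.499
gripper_force: 0.0
```

```bash
python3 -c "
from h import *
to([456,-36,93],-1.253)
cv2.imwrite('pics/s2.png',cv2.resize(read_camera('scene')[130:330,260:460],None,fx=3,fy=3)[:,:,::-1])"
```

```text
t 3.87 pos [457.294 -36.242 150.933] yawy -1.2576 delta [-0.028 -0.015  1.448] turn -0.2615095734667023 F [-0.1   -0.211  0.089] Tq [ 0.006 -0.036 -0.062] w 0.4992640447493241 gf 0.0 q6 1.1122929038042926
```

View pics/s2.png

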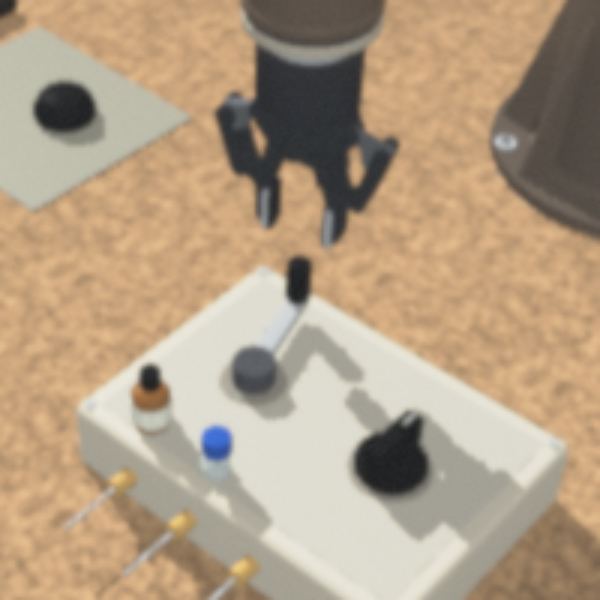

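The open fingers straddle the grip (around (300,280) in the crop) along the swing tangent, so I'll descend, close to a loose cage and begin the arc.

Emit:
arm_command(deltas=[[0,0,0.35,0,0],[0,0,0.35,0,0],[0,0,0.35,0,0],[0,0,0.35,0,0],[0,0,0,0,-0.4],[0,0,0,0,-0.4],[0,0,0,0,-0.4],[0,0,0,0,-0.4]])

```text
time: 4.58
eef_pos: [458.1, -35.1, 96.2]
tool_rot: [0.988, 0.157, 0.001, 0.0]
wrist_force: [-0.6, 0.7, 0.3]
width: 0.304
gripper_force: 0.0
```

Emit:
arm_command(deltas=[[0.008,0.174,0,-5,-0.4],[0.008,0.174,0,-5,-0.4],[0.008,0.174,0,-5,-0.4],[0.008,0.174,0,-5,-0.4]])

```text
time: 4.92
eef_pos: [470.9, -59.9, 96.1]
tool_rot: [0.945, 0.328, 0.0, 0.0]
wrist_force: [-0.4, 4.3, 1.0]
width: 0.301
gripper_force: 1.4
```

```bash
cat >> h.py <<'E'
def arc(I=(533.2,-10.6),hy=0.047):
    s=get_state();M=R.from_quat(s['tool_rot']).as_matrix();y=M[:,1];x=M[:,0]
    v=s['eef_pos'][:2]-I;print('t',round(s['time'],2),'r',np.linalg.norm(v),'theta_tcp',np.arctan2(-v[1],-v[0])-hy,'tool',np.arctan2(x[1],x[0])-hy,'Ftan',s['wrist_force']@y,'Frad',s['wrist_force']@x,'Fz',s['wrist_force'][2],'gf',s['gripper_force'],'w',s['width'],'pos',s['eef_pos'])
E
python3 -c "
from h import *
arc()"
```

```text
t 4.92 r 79.39074598403066 theta_tcp 0.6224725475030033 tool 0.621978387901318 Ftan -3.642019532208556 Frad 2.326567904585796 Fz 1.0473135003825418 gf 1.4307314157485962 w 0.30080098177050324 pos [470.94581819 -59.86771149  96.12971978]
```

Emit:
arm_command(deltas=[[0.008,0.174,0,-5,-0.4],[0.008,0.174,0,-5,-0.4],[0.008,0.174,0,-5,-0.4],[0.008,0.174,0,-5,-0.4],[0.008,0.174,0,-5,-0.4],[0,0,0,0,-0.4]])

```text
time: 5.42
eef_pos: [498.6, -82.2, 96.1]
tool_rot: [0.851, 0.525, 0.001, 0.001]
wrist_force: [-0.2, 0.5, 0.2]
width: 0.302
gripper_force: 0.0
```

Emit:
arm_command(deltas=[[0.001,0.035,0,-1,-0.4],[0.001,0.035,0,-1,-0.4],[0.001,0.035,0,-1,-0.4],[0.001,0.035,0,-1,-0.4]])

```text
time: 5.75
eef_pos: [502.2, -83.8, 95.4]
tool_rot: [0.833, 0.553, -0.0, -0.0]
wrist_force: [-2.5, 1.1, 1.7]
width: 0.3
gripper_force: 1.3
```

```bash
python3 -c "
from h import *
arc()"
```

```text
t 5.75 r 79.48354155511751 theta_tcp 1.1234523688035947 tool 1.1245405089951577 Ftan -2.7366252546506993 Frad 0.06389428291795743 Fz 1.66259275045476 gf 1.3448285311460495 w 0.29991216269889825 pos [502.22247195 -83.79853915  95.41695783]
```

Emit:
arm_command(deltas=[[0,0.025,0,-0.7,-0.4],[0,0.025,0,-0.7,-0.4]])

```text
time: 5.92
eef_pos: [504.3, -84.7, 95.3]
tool_rot: [0.826, 0.563, -0.0, -0.0]
wrist_force: [-2.1, 0.7, 1.0]
width: 0.3
gripper_force: 1.3
```

Emit:
arm_command(deltas=[[0,0.025,0,-0.7,-0.4],[0,0.025,0,-0.7,-0.4]])

```text
time: 6.08
eef_pos: [506.3, -85.5, 95.3]
tool_rot: [0.819, 0.573, -0.0, -0.0]
wrist_force: [-1.3, 1.2, 2.3]
width: 0.299
gripper_force: 1.3
```

```bash
python3 -c "
from h import *
arc()"
```

```text
t 6.08 r 79.56388704519529 theta_tcp 1.1785741928863973 tool 1.173701146961416 Ftan -1.6541370547308423 Frad 0.6918926074295764 Fz 2.3062084678124934 gf 1.2850337103009224 w 0.299031132687591 pos [506.27512602 -85.46964193  95.28772569]
```

Emit:
arm_command(deltas=[[0,0.025,0,-0.7,-0.4],[0,0.025,0,-0.7,-0.4]])

```text
time: 6.25
eef_pos: [508.2, -86.2, 95.3]
tool_rot: [0.812, 0.583, -0.0, -0.0]
wrist_force: [-2.4, 0.8, 1.2]
width: 0.299
gripper_force: 1.3
```

Emit:
arm_command(deltas=[[0,0.025,0,-0.7,-0.4],[0,0.025,0,-0.7,-0.4]])

```text
time: 6.42
eef_pos: [510.1, -86.8, 95.3]
tool_rot: [0.805, 0.593, 0.0, -0.0]
wrist_force: [-3.1, 0.6, 2.0]
width: 0.3
gripper_force: 1.2
```

Emit:
arm_command(deltas=[[0,0.025,0,-0.7,-0.4],[0,0.025,0,-0.7,-0.4]])

```text
time: 6.58
eef_pos: [512.1, -87.4, 95.3]
tool_rot: [0.798, 0.603, 0.0, 0.0]
wrist_force: [-2.5, 1.2, 1.0]
width: 0.301
gripper_force: 1.2
```

Emit:
arm_command(deltas=[[0,0.025,0,-0.7,-0.4],[0,0.025,0,-0.7,-0.4]])

```text
time: 6.75
eef_pos: [514.0, -87.9, 95.3]
tool_rot: [0.79, 0.613, -0.0, -0.0]
wrist_force: [-2.6, 2.3, 1.2]
width: 0.3
gripper_force: 1.2
```

Emit:
arm_command(deltas=[[0,0.025,0,-0.7,-0.4],[0,0.025,0,-0.7,-0.4]])

```text
time: 6.92
eef_pos: [515.8, -88.4, 95.3]
tool_rot: [0.783, 0.622, -0.0, -0.0]
wrist_force: [-3.5, 3.9, 2.0]
width: 0.301
gripper_force: 2.6
```

Emit:
arm_command(deltas=[[0,0.02,0,-0.6,-0.4]])

```text
time: 7.0
eef_pos: [516.0, -88.3, 95.2]
tool_rot: [0.78, 0.626, -0.0, -0.001]
wrist_force: [-6.6, 4.6, 4.1]
width: 0.301
gripper_force: 3.7
```

```bash
python3 -c "
from h import *
arc()"
```

```text
t 7.0 r 79.6069695117979 theta_tcp 1.3064622882299894 tool 1.3065447895995028 Ftan -7.398112078948171 Frad 3.093903053231135 Fz 4.071542402331802 gf 3.6545003950595856 w 0.3006336553923466 pos [516.03457639 -88.33427704  95.16238735]
```

Emit:
arm_command(deltas=[[0,0.015,0,0,-0.4],[0,0,0,0,-0.4]])

```text
time: 7.17
eef_pos: [516.2, -88.4, 95.1]
tool_rot: [0.78, 0.626, -0.001, -0.001]
wrist_force: [-6.4, 3.7, 5.0]
width: 0.297
gripper_force: 3.6
```

```bash
python3 -c "
from h import *
arc()"
```

```text
t 7.17 r 79.6633606226125 theta_tcp 1.3089116404829872 tool 1.3060119882400953 Ftan -7.018049059613589 Frad 2.2636709111198345 Fz 5.005250745934321 gf 3.6174550652503967 w 0.29666621442091945 pos [516.21300177 -88.43118216  95.12091895]
```

Emit:
arm_command(deltas=[[0,0.025,0,0,-0.4],[0,0.01,0,0,-0.4]])

```text
time: 7.33
eef_pos: [516.6, -88.6, 95.0]
tool_rot: [0.78, 0.626, -0.001, -0.001]
wrist_force: [-12.6, 4.1, 9.0]
width: 0.303
gripper_force: 6.6
```

```bash
python3 -c "
from h import *
arc()"
```

```text
t 7.33 r 79.71555029455448 theta_tcp 1.3144179415995207 tool 1.3059961319241005 Ftan -13.238417302528593 Frad 1.2279355060853976 Fz 8.962505167648578 gf 6.563140153884888 w 0.3025054516330551 pos [516.63097132 -88.57458719  95.02728134]
```

Stop felt: 13 N with no further travel, at about 1.3 rad. I'll back off, open and lift.

Emit:
arm_command(deltas=[[0,-0.03,0,0,-0.4],[0,-0.03,0,0,-0.4],[0,0,0,0,0],[0,0,0,0,0],[0,0,0,0,0],[0,0,-0.4,0,0],[0,0,-0.4,0,0],[0,0,-0.4,0,0],[0,0,-0.4,0,0],[0,0,0,0,0]])

```text
time: 8.17
eef_pos: [518.1, -88.9, 162.0]
tool_rot: [0.78, 0.626, 0.001, 0.002]
wrist_force: [1.4, 0.2, 0.2]
width: 0.5
gripper_force: 0.0
```

```bash
python3 -c "
from h import *
to([527.5,119,160],0.047-np.pi/2)"
```

```text
t 8.17 pos [518.065 -88.944 162.01 ] yawy -0.2183 delta [ 5.126 -0.896  0.046] turn 74.79768128936192 F [1.432 0.238 0.203] Tq [ 0.012 -0.037  0.005] w 0.49976273159308465 gf 0.0 q6 -0.009272698269475025
```

Emit:
arm_command(deltas=[[0.64,-0.112,0,0,0],[0.64,-0.112,0,0,0],[0.64,-0.112,0,0,0],[0.64,-0.112,0,0,0],[0.64,-0.112,0,0,0],[0.64,-0.112,0,0,0],[0.64,-0.112,0,0,0],[0.64,-0.112,0,0,0],[0,0,0,6.8,0],[0,0,0,6.8,0],[0,0,0,6.8,0],[0,0,0,6.8,0],[0,0,0,6.8,0],[0,0,0,6.8,0],[0,0,0,6.8,0],[0,0,0,6.8,0],[0,0,0,6.8,0],[0,0,0,6.8,0],[0,0,0,6.8,0]])

```text
time: 9.75
eef_pos: [525.7, 119.2, 158.8]
tool_rot: [1.0, 0.021, -0.0, 0.0]
wrist_force: [0.8, -0.5, 0.4]
width: 0.497
gripper_force: 0.0
```

```bash
python3 -c "
from h import *
to([527.5,119,82],0.047-np.pi/2)
t=read_camera('top');s=read_camera('scene')
a=cv2.resize(t[185:285,220:350],None,fx=4,fy=4);b=cv2.resize(s[190:350,280:450],None,fx=2.5,fy=2.5)
c=np.zeros((400,520+425,3),np.uint8);c[:,:520]=a;c[:,520:]=b
cv2.imwrite('pics/c3.png',cv2.resize(c,(800,339))[:,:,::-1])
for q in blobs(t,(285,225,335,265)):print('top',q, plane('top',q[2],124))"
```

```text
t 9.75 pos [525.692 119.188 158.818] yawy -1.5297 delta [0.045 0.006 1.92 ] turn -0.3398201083826092 F [ 0.808 -0.488  0.391] Tq [-0.025 -0.028  0.006] w 0.496739813829198 gf 0.0 q6 1.696534846197938
```

View pics/c3.png

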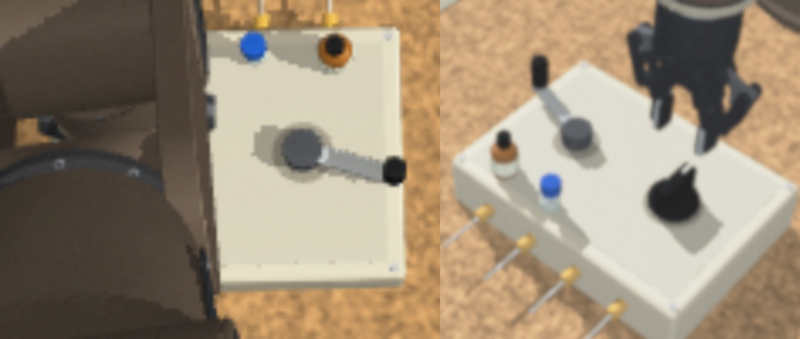

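The lever now points to −y/+x with its grip at about (394,170) in the picture, the bottles stand where they were, and the fingers are above the bar. Next I'll descend and grip.

Emit:
arm_command(deltas=[[0.01,0,0.39,-0.3,0],[0.01,0,0.39,0,0],[0.01,0,0.39,0,0],[0.01,0,0.39,0,0],[0.01,0,0.37,0,0],[0,0,0,0,0]])

```text
time: 10.35
eef_pos: [526.2, 119.0, 79.6]
tool_rot: [1.0, 0.028, -0.002, 0.0]
wrist_force: [-0.8, -0.3, 0.4]
width: 0.499
gripper_force: 0.0
```

Emit:
arm_command(deltas=[[0,0,0,0,-1],[0,0,0,0,-1],[0,0,0,0,-1],[0,0,0,0,-1],[0,0,0,0,-1],[0,0,0,0,-1],[0,0,0,0,-1]])

```text
time: 10.93
eef_pos: [528.0, 119.7, 82.9]
tool_rot: [1.0, 0.026, 0.001, -0.0]
wrist_force: [-1.1, 5.7, 2.5]
width: 0.171
gripper_force: 59.2
```

```bash
python3 -c "
from h import *
to([527.5,119,82],0.047-np.pi/2)"
```

```text
t 10.93 pos [527.977 119.674  82.937] yawy -1.518 delta [-0.013  0.016  0.023] turn 0.3311617175166128 F [-1.085  5.688  2.459] Tq [ 0.738  0.258 -0.021] w 0.17146546445012503 gf 59.198346734046936 q6 1.6844290088400424
```

Emit:
arm_command(deltas=[[0,0,0,-1.5,-1],[0,0,0,-1.5,-1],[0,0,0,-1,-1]])

```text
time: 11.18
eef_pos: [528.0, 119.7, 82.9]
tool_rot: [0.998, 0.062, 0.001, -0.0]
wrist_force: [-1.2, 6.5, 2.0]
width: 0.177
gripper_force: 59.3
```

```bash
python3 -c "
from h import *
to([527.5,119,82],0.047-np.pi/2)"
```

```text
t 11.18 pos [527.999 119.709  82.936] yawy -1.447 delta [-0.015  0.016  0.023] turn 4.4018455253857125 F [-1.159  6.463  1.999] Tq [ 0.853  0.222 -0.072] w 0.17682709433304875 gf 59.31408762931824 q6 1.6132250781064992
```

Emit:
arm_command(deltas=[[0,0,0,-1,-1],[0,0,0,-1,-1]])

```text
time: 11.35
eef_pos: [528.0, 119.7, 82.9]
tool_rot: [0.997, 0.079, 0.001, -0.0]
wrist_force: [-1.0, 7.1, 1.4]
width: 0.174
gripper_force: 59.3
```

```bash
python3 -c "
from h import *
to([527.5,119,82],0.047-np.pi/2)"
```

```text
t 11.35 pos [528.012 119.744  82.945] yawy -1.4126 delta [-0.016  0.016  0.024] turn 6.368374569920253 F [-1.039  7.052  1.416] Tq [ 0.9    0.248 -0.111] w 0.17413868607984276 gf 59.32476282119751 q6 1.5789037051290262
```

Emit:
arm_command(deltas=[[0,0,0,-4,-1],[0,0,0,-4,-1],[0,0,0,-4,-1],[0,0,0,-4,-1],[0,0,0,-4,-1],[0,0,0,-4,-1],[0,0,0,-4,-1],[0,0,0,-4,-1],[0,0,0,-4,-1],[0,0,0,-4,-1],[0,0,0,-4,-1],[0,0,0,-4,-1],[0,0,0,-2,-1],[0,0,0,0,-1]])

```text
time: 12.52
eef_pos: [527.7, 120.2, 82.9]
tool_rot: [0.87, 0.494, 0.001, -0.0]
wrist_force: [-3.1, 12.1, 3.2]
width: 0.172
gripper_force: 59.4
```

```bash
python3 -c "
from h import *
to([527.5,119,82],-1.518+1.2)"
```

```text
t 12.52 pos [527.731 120.164  82.928] yawy -0.5382 delta [-0.028  0.01   0.023] turn -12.616237144576683 F [-3.111 12.137  3.192] Tq [1.956 0.543 0.11 ] w 0.1724201751395853 gf 59.44932997226715 q6 0.7043287073129118
```

Emit:
arm_command(deltas=[[0.03,-0.02,0,-2,-1],[0,0,0,-2,-1],[0,0,0,-2,-1],[0,0,0,-2,-1],[0,0,0,0,-1]])

```text
time: 12.93
eef_pos: [527.6, 120.4, 82.9]
tool_rot: [0.833, 0.553, 0.0, 0.0]
wrist_force: [-3.2, -4.1, 6.5]
width: 0.173
gripper_force: 60.1
```

```bash
python3 -c "
from h import *
to([527.5,119,82],-1.518+1.2)"
```

```text
t 12.93 pos [527.62  120.448  82.901] yawy -0.399 delta [-0.035  0.011  0.023] turn -4.6408469540566495 F [-3.221 -4.088  6.493] Tq [-0.679  0.467  0.06 ] w 0.17329252509605467 gf 60.109636187553406 q6 0.5681669515264901
```

Emit:
arm_command(deltas=[[0,0,0,-1,-1],[0,0,0,-1,-1],[0,0,0,-1,-1]])

```text
time: 13.18
eef_pos: [527.6, 120.5, 82.9]
tool_rot: [0.819, 0.574, 0.0, 0.0]
wrist_force: [-2.7, -3.2, 8.1]
width: 0.172
gripper_force: 60.2
```

```bash
python3 -c "
from h import *
to([527.5,119,82],-1.518+1.2)"
```

```text
t 13.18 pos [527.609 120.458  82.916] yawy -0.3487 delta [-0.035  0.01   0.023] turn -1.7590393122145318 F [-2.732 -3.208  8.116] Tq [-0.556  0.432 -0.159] w 0.17204244533416566 gf 60.157769322395325 q6 0.517808840620957
```

Emit:
arm_command(deltas=[[0,0,0,-0.7,-1],[0,0,0,-0.7,-1]])

```text
time: 13.35
eef_pos: [527.5, 120.5, 82.9]
tool_rot: [0.812, 0.584, 0.0, 0.0]
wrist_force: [-2.7, -4.4, 7.6]
width: 0.174
gripper_force: 60.2
```

```bash
python3 -c "
from h import *
to([527.5,119,82],-1.518+1.2)"
```

```text
t 13.35 pos [527.546 120.454  82.899] yawy -0.3244 delta [-0.035  0.01   0.022] turn -0.3666391451728417 F [-2.704 -4.443  7.571] Tq [-0.639  0.484 -0.108] w 0.17394105605985266 gf 60.16921877861023 q6 0.4935648533701923
```

Emit:
arm_command(deltas=[[0,0,0,-0.5,-1],[0,0,0,-0.5,-1]])

```text
time: 13.52
eef_pos: [527.6, 120.5, 82.9]
tool_rot: [0.807, 0.591, 0.0, 0.0]
wrist_force: [-3.8, -4.1, 7.3]
width: 0.169
gripper_force: 60.3
```

```bash
python3 -c "
from h import *
to([527.5,119,82],-1.518+1.2)"
```

```text
t 13.52 pos [527.608 120.482  82.924] yawy -0.3074 delta [-0.036  0.009  0.023] turn 0.6101215246023096 F [-3.79  -4.092  7.334] Tq [-0.63   0.436 -0.392] w 0.16852924961548327 gf 60.31502187252045 q6 0.4763865092450914
```

Emit:
arm_command(deltas=[[0,0,0,-0.5,-1],[0,0,0,0,-1]])

```text
time: 13.68
eef_pos: [527.6, 120.5, 82.9]
tool_rot: [0.804, 0.594, 0.0, 0.0]
wrist_force: [-4.1, -3.1, 7.8]
width: 0.177
gripper_force: 60.5
```

```bash
python3 -c "
from h import *
to([527.5,119,82],-1.518+1.2)"
```

```text
t 13.68 pos [527.587 120.464  82.917] yawy -0.2989 delta [-0.036  0.009  0.023] turn 1.0970034784103353 F [-4.088 -3.093  7.796] Tq [-0.679  0.442 -0.57 ] w 0.17672323716914703 gf 60.478495359420776 q6 0.46774025466304
```

Emit:
arm_command(deltas=[[0,0,0,-0.5,-1],[0,0,0,0,-1]])

```text
time: 13.85
eef_pos: [527.6, 120.5, 82.9]
tool_rot: [0.802, 0.597, 0.0, 0.0]
wrist_force: [-3.8, -4.8, 8.3]
width: 0.172
gripper_force: 61.1
```

```bash
python3 -c "
from h import *
to([527.5,119,82],-1.518+1.2)"
```

```text
t 13.85 pos [527.59  120.473  82.917] yawy -0.2905 delta [-0.036  0.008  0.023] turn 1.5741277070568562 F [-3.807 -4.844  8.275] Tq [-0.601  0.415 -0.803] w 0.17151946094378562 gf 61.087528467178345 q6 0.45923982429617355
```

The selector's stop is felt: 0.8 N·m at about 1.2 rad against 0.1 N·m of friction. I'll unload, open, lift and move clear.

Emit:
arm_command(deltas=[[0,0,0,1.2,-1],[0,0,0,0,0],[0,0,0,0,0],[0,0,0,0,0],[0,0,0,0,0],[0,0,0,0,0],[0,0,-0.3,0,0],[0,0,-0.4,0,0],[0,0,-0.5,0,0],[0,0,-0.5,0,0],[0,0,-0.5,0,0],[0,0,-0.5,0,0],[0,0,-0.5,0,0]])

```text
time: 14.93
eef_pos: [527.4, 120.8, 211.1]
tool_rot: [0.808, 0.589, -0.0, -0.0]
wrist_force: [0.1, 0.1, -0.5]
width: 0.501
gripper_force: 0.0
```

```bash
python3 -c "
from h import *
to([410,400,230])"
```

```text
t 14.93 pos [527.393 120.757 211.092] yawy -0.3107 delta [ 5.749 -4.929 -0.473] turn None F [ 0.088  0.135 -0.512] Tq [-0.003  0.001 -0.016] w 0.5007156990522034 gf 0.0 q6 0.47979531023098904
```

Emit:
arm_command(deltas=[[0.48,-0.41,-0.04,0,0],[0.48,-0.41,-0.04,0,0],[0.48,-0.41,-0.04,0,0],[0.48,-0.41,-0.04,0,0],[0.48,-0.41,-0.04,0,0],[0.48,-0.41,-0.04,0,0],[0.48,-0.41,-0.04,0,0],[0.48,-0.41,-0.04,0,0],[0.48,-0.41,-0.04,0,0],[0.48,-0.41,-0.04,0,0],[0.48,-0.41,-0.04,0,0],[0.48,-0.41,-0.04,0,0],[0,0,0,0,0],[0,0,0,0,0]])

```text
time: 16.1
eef_pos: [410.1, 401.3, 229.2]
tool_rot: [0.807, 0.59, -0.0, 0.0]
wrist_force: [0.4, 0.9, 0.2]
width: 0.502
gripper_force: 0.0
```

```bash
python3 -c "
from h import *
t=read_camera('top')
cv2.imwrite('pics/t4.png',cv2.resize(t[140:300,140:350],None,fx=3.7,fy=3.7,interpolation=3)[:,:,::-1])
for q in blobs(t,(240,200,345,265)):print(q,plane('top',q[2],124))"
```

```text
(np.int32(253), array([254, 222,  19,  18]), array([263.06719368, 230.19367589])) [518.60573448 114.82017934 124.        ]
(np.int32(41), array([333, 232,   7,   8]), array([335.92682927, 235.2195122 ])) [509.51730581 -88.07913211 124.        ]
```

View pics/t4.png

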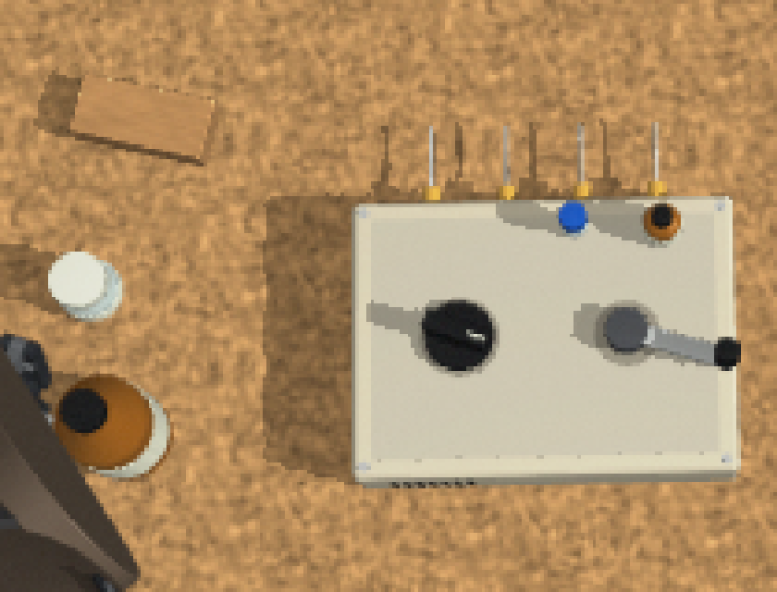

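The final view shows the selector's mark at about (477,332), turned towards the lever. The lever is home with its grip at (727,352), and the bottles, jar and box are undisturbed.

```bash
python3 -c "
from bench import *
print(sign_off())"
```

```text
the job is handed in; nothing more can be done
None
```

The job is handed in: the isolating lever was swung counter-clockwise to its stop (felt at about 13 N, near 1.3 rad), the freed selector was turned counter-clockwise to its own stop (felt at about 0.8 N·m, near 1.2 rad) and released, neither was forced, and in the last pictures the things on and beside the box stand where they were (the wrench and mouse were not re-checked).

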